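Drop the flanged bush through the diverter into the round dish

TASK

Swing the lever on the green drop sorter fully over towards the side where the round dish stands. Then drop the flanged bronze bush into the funnel on top of the sorter, so that it slides down into the round dish and not into the square tray; leave the lever set that way.

Things in the scene. Friction and masses are not known exactly. Their poses are not given: they have to be found in the camera images.
- bush: Flanged bronze bush, upright on its flange: flange 34 mm across, 6 mm thick, at the bottom; round body 24 mm across above it; 45 mm tall in all, about 0.13 kg, dark bore on top. Near it stand, not wanted, a plain bronze bush (same body, no flange) and a larger round steel insert with a hollow. Origin: centre of its underside, z up.
- sorter: Green steel sorter, fixed, two plates 77 x 150 mm overall. Origin on the bench under its centre, z up, x away from the robot (yaw within 0.2 rad). Square funnel over the origin: rim 195 mm up, 90 mm inside, narrowing to 60 mm. Lever outside in front, at x = -85 mm: thin stem with a black ball knob 24 mm across. Dish and square tray centred at y = 95 and -95 mm, in either order. Cam lock at +x stays as it is.
- diverter (a joint): Sorter lever angle, rad: 0 upright, positive leans to the sorter's +y, stops at -0.9 and 0.9, starts near 0. Shaft along x, 110 mm above the bench. Knob centre in the sorter's frame, m: (-0.085, 0.110 sin(a), 0.110 + 0.110 cos(a)). A part dropped in slides out on the side the knob leans to. Needs about 2.5 N at the knob and stays where it is left.
- dish: Round aluminium dish that is to receive the bush: 120 mm across the rim, 36 mm high, 3 mm wall and floor, fixed beside the sorter on its +y or -y side. On the other side stands a square tray, 116 mm, of the same metal and height. Origin: centre of its underside, on the bench.
Not all that is in view belongs to the job. Leave any blue or pink look-alike of the bush alone. What is shaped like the sorter but red is not meant.

How it is judged (in metres and radians):
On the way, in this order (a step that is already met when the one before it is completed fails the run):
1. the lever is swung over to the side of the round dish (((y of dish in the frame of sorter above 0 m and value of joint diverter above 0.75 rad) or (y of dish in the frame of sorter below 0 m and value of joint diverter below -0.75 rad))), for 0.2 s.
2. the flanged bush goes through the funnel into the sorter, with the lever still set (x of bush in the frame of sorter between -0.035 and 0.035 m and y of bush in the frame of sorter between -0.05 and 0.05 m and z of bush in the frame of sorter between 0.06 and 0.17 m and ((y of dish in the frame of sorter above 0 m and value of joint diverter above 0.75 rad) or (y of dish in the frame of sorter below 0 m and value of joint diverter below -0.75 rad))), for 0.02 s.
At the end, for the whole second after the job is handed in: The flanged bush lies at rest in the round dish (centre of its underside within 57 mm of the dish's centre and below 45 mm height), and the lever still leans at least 0.75 rad (its stop is at 0.9) to the dish's side (horizontal distance between bush and dish below 0.057 m and height (world z) of bush between -0.005 and 0.045 m and linear speed of bush below 0.03 m/s and ((y of dish in the frame of sorter above 0 m and value of joint diverter above 0.75 rad) or (y of dish in the frame of sorter below 0 m and value of joint diverter below -0.75 rad))); the robot touches nothing.
It also fails if it takes over 53 s, if anything falls off the work surface, if the arm or the gripper's body presses on something with over 40 N, if the wrist force passes 120 N, or if a joint passes its speed limit or range.

ROBOT

A 6-joint arm with a two-finger parallel gripper is mounted at the origin on the work surface. World frame = base frame: x ahead of the robot, y to its left, z up, the work surface at z = 0. Lengths are in m, angles in degrees, forces in N, time in s.
With the tool pointing down it reaches from about 0.4 to 0.825 m from the base axis. Payload 7 kg.
Tool frame: the origin (TCP) lies midway between the tips of the shut fingers; the grasp point (between the pads) lies 19 mm behind it; z points along the fingers, y is the line along which they close (so a half turn about z gives the same grasp; the last joint's range is limited). The gripper opens to 88 mm and grips with 3 to 60 N. Pads are 19 mm wide; open, the fingers measure 130 mm over their backs; the gripper's body (78 mm by 193 mm) begins 47 mm behind the grasp point.
Start: joints at [-52.363, 20.546, 0.682, 0, -70.136, -16.507], TCP at [0.243, -0.63, 0.227] pointing down, gripper open.
Joint ranges: [-176.03, 176.03], [-82.01, 121.73], [-58.28, 71.71], [-173.87, 95.51], [-174.79, -0.11], [-173.66, 173.66]. Speed limits (degrees/s): [136.94, 136.94, 172.46, 180, 180, 180].

INTERFACE

Orientations are given as [roll, pitch, yaw] about the fixed x, y, z axes, in that order (R = Rz(yaw) Ry(pitch) Rx(roll)).
In Python, from plant import telemetry, viewer, workorder gives the robot as it stands. The module is installed in compiled form; this text tells all that it offers.
- The arm moves only by the tool carry_out, never from a script. Its argument "rows" is a list of rows, each a list of 6 numbers: the shift along the tool's x, y, z in m, then the turn, a rotation vector about the tool's x, y, z in rad. In form: [[tx, ty, tz, ax, ay, az], ...]. A call has 1 to 8 rows; each row is the pose to reach, as a shift and turn from the pose commanded when the call began, along the tool's axes at that moment; what a row does not reach only later rows make up. A row lasts 1/8 s, in which the tool goes at most 62.5 mm and 10.7 degrees, less where a joint would pass 70% of its speed; a pose out of reach is approached as far as the arm can. A call with a gripper value outside its range is refused whole. "grip" is the gripper's target within -1 to 1 (fully open at 1, half-way at 0, shut at -1), set as the call begins (left out, the last holds). The fingers move at their own pace and stop on an object; the grip force is fixed at half the most. Time passes only in rows, so rows that repeat a pose let the fingers close. It gives the time, the measured TCP pose, the force, the opening and the grip force at its end, in the units of the state.
- telemetry.get_obs(): the state, without advancing time (a new reading comes with each control period).
- viewer.snapshot(name): name is "scene" or "top" or "wrist"; returns the picture (420x560x3 uint8, red, green, blue); there is no depth.
- viewer.camera_info(name): a dict with "intrinsics" (3x3 intrinsics, pixels), "extrinsics" (4x4, takes a point from camera to world coordinates); the wrist camera has in their place "tool_from_camera" (4x4, takes a point from camera to tool coordinates, whose origin is the TCP and whose axes are the flange's). Camera axes: x right, y down, z forward; pixel columns grow to the right and rows downward; lengths in m; the calibration is good to about 2 mm. A picture is of the moment at which its call begins: read the wrist's pose just before it. camera_info takes no time and is no camera call.
- workorder.close_job(): hands the job in; it is judged then, once.
The state is a dict: "clock": time; "joint_pos": joint angles; "qvel": joint speeds; "tau": joint torques, N m; "tool_pos": TCP position; "orientation": TCP orientation; "force": force on the tool from outside, world axes, zero at the start; "moment": the same for the moment, N m; "opening": finger opening in m; "gripper_force": force on a finger pad.
Only numpy, scipy, OpenCV 4.12 (cv2) and the standard library are available. Lean on these libraries where they do the work, as an engineer would, in place of code of your own. Each camera call takes 0.05 s, during which the arm holds its last target. There are 200 camera calls.

## Working session

There is one attempt and no reset: what is moved stays moved. The work goes in short steps, Python scripts to look and compute and a tool call to move; the robot and the scene stay as the last step left them, time stands still between calls to the robot, and variables do not carry over. Pictures are saved under pics/ and viewed, at most 13 in all, crops included, and the job is handed in when it is done.

Besides the shell and the picture viewer there is one more tool, called after ">>>" as name(argument=value, ...) on one line, values as JSON. carry_out: Moves the arm, as the interface text tells. Its arguments: {"type":"object","properties":{"rows":{"type":"array"},"grip":{"type":"number"}},"required":["rows"]}

```bash
mkdir -p pics
cat > h.py <<'E'
import numpy as np, cv2
from scipy.spatial.transform import Rotation as R
from plant import telemetry, viewer, workorder
def ray(name,u,v,z):
    i=viewer.camera_info(name);K=np.array(i["intrinsics"])
    if name=="wrist":
        o=telemetry.get_obs();T=np.eye(4);T[:3,:3]=R.from_euler('xyz',o["orientation"],degrees=True).as_matrix();T[:3,3]=o["tool_pos"]
        E=T@np.array(i["tool_from_camera"])
    else: E=np.array(i["extrinsics"])
    d=E[:3,:3]@np.linalg.inv(K)@[u,v,1];c=E[:3,3]
    return (c+d*(z-c[2])/d[2]).round(4)
def save(name,f): 
    im=viewer.snapshot(name)[:,:,::-1];cv2.imwrite('pics/'+f+'.png',im);return im
E
python3 - <<'E'
from h import *
a=save('scene','s0');b=save('top','t0');
cv2.imwrite('pics/t0b.png',cv2.resize(b,(800,600),interpolation=2))
for n in('scene','top','wrist'):print(n,viewer.camera_info(n))
print(telemetry.get_obs())
E
```

```text
scene {'intrinsics': array([[424.17315869,   0.        , 279.09845221],
       [  0.        , 424.17315869, 209.27187936],
       [  0.        ,   0.        ,   1.        ]]), 'extrinsics': array([[-0.58981719,  0.43814318, -0.67834079,  1.07118953],
       [ 0.80733603,  0.30120608, -0.50742825,  0.52981764],
       [-0.01800586, -0.84693887, -0.5313853 ,  0.62116716],
       [ 0.        ,  0.        ,  0.        ,  1.        ]])}
top {'intrinsics': array([[412.48916351,   0.        , 283.31533129],
       [  0.        , 412.48916351, 202.33654631],
       [  0.        ,   0.        ,   1.        ]]), 'extrinsics': array([[ 1.52416029e-04, -9.85477306e-01,  1.69807112e-01,
         2.20410548e-01],
       [-9.99982359e-01,  8.58099999e-04,  5.87755956e-03,
         3.12532578e-02],
       [-5.93791304e-03, -1.69805013e-01, -9.85459791e-01,
         1.10600722e+00],
       [ 0.00000000e+00,  0.00000000e+00,  0.00000000e+00,
         1.00000000e+00]])}
wrist {'intrinsics': array([[293.50756542,   0.        , 283.51469447],
       [  0.        , 293.50756542, 209.24796041],
       [  0
[... 380 characters left out ...]
     1.00000000e+00]])}
{'clock': 0.1, 'joint_pos': array([-5.23625975e+01,  2.05865290e+01,  6.39383140e-01, -1.56219579e-02,
       -7.01362459e+01, -1.65070977e+01]), 'qvel': array([-0.11414584, -0.01435768,  0.11560584,  0.09323726, -0.00927753,
        0.06816958]), 'tau': array([-1.79516355e-03, -5.84162307e+01,  2.93754351e+01,  7.01538205e+00,
        1.01889332e-02, -7.76388583e-05]), 'tool_pos': array([ 0.24314093, -0.62922543,  0.22573482]), 'orientation': array([ 1.79915872e+02, -9.61511088e-03, -1.58875007e+02]), 'force': array([-0.0503837 , -0.23608451, -0.99993031]), 'moment': array([ 0.03072963,  0.07708263, -0.00911543]), 'gripper_force': 0.0, 'opening': 0.08782211100132899}
```

View pics/s0.png

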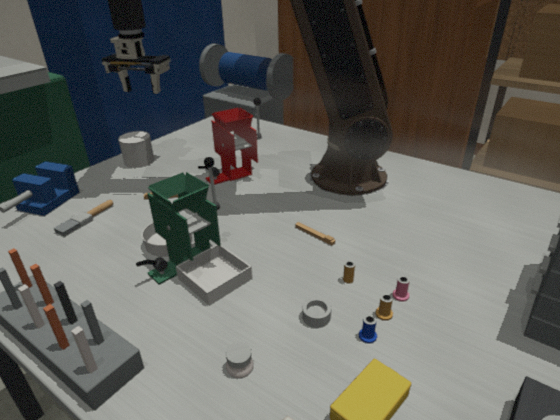

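View pics/t0b.png

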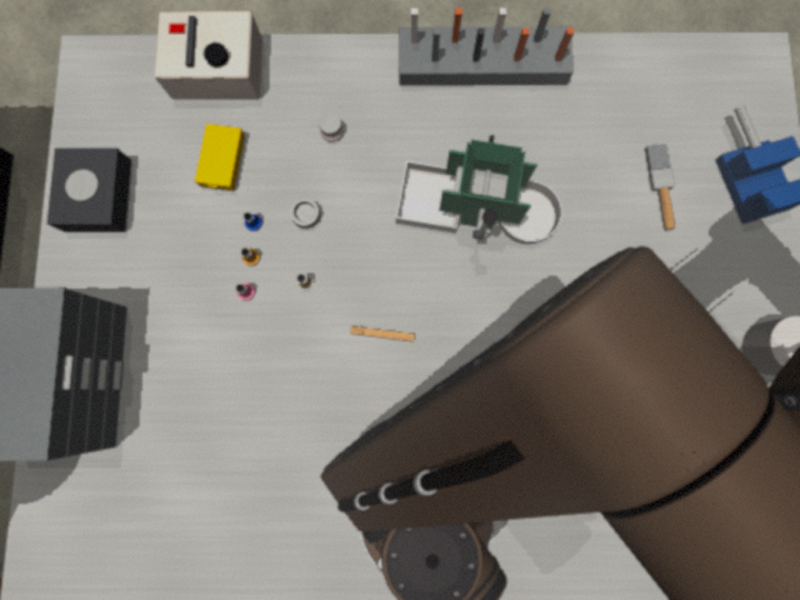

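The scene view shows a plain bronze bush at (349,272), a flanged bronze one at (385,307), a pink one at (402,289) and a blue one at (369,329). In the enlarged top view the flanged bronze bush is at (250,256). The green sorter is at (490,185), with the dish on its right (-y) and the tray on its left. I'll confirm this in one enlarged crop.

Run:
```python
from h import *
b=cv2.imread('pics/t0.png');s=cv2.imread('pics/s0.png')
A=cv2.resize(b[85:175,270:400],None,fx=6,fy=6,interpolation=2)[:540]
cv2.imwrite('pics/c1.png',A)
B=cv2.resize(b[135:215,155:225],(350,400),interpolation=2);C=cv2.resize(s[250:350,330:430],(400,400),interpolation=2)
cv2.imwrite('pics/c2.png',np.hstack([B,C]))
```

```text
(no output)
```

View pics/c1.png

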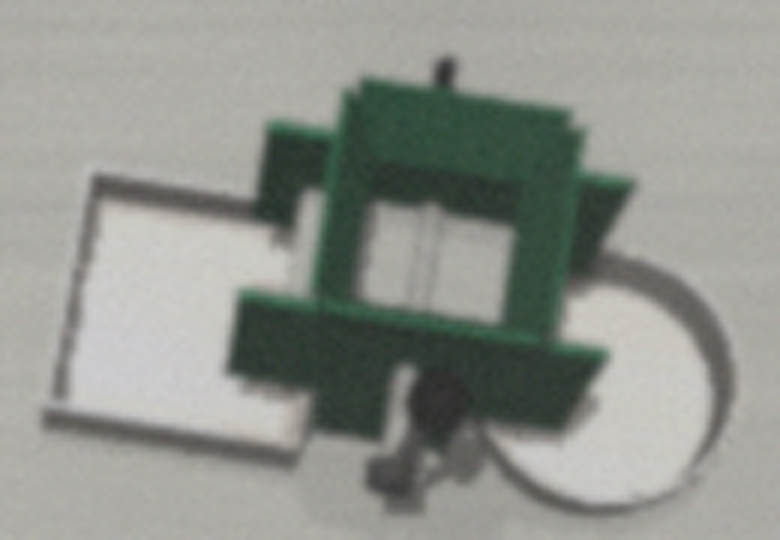

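View pics/c2.png

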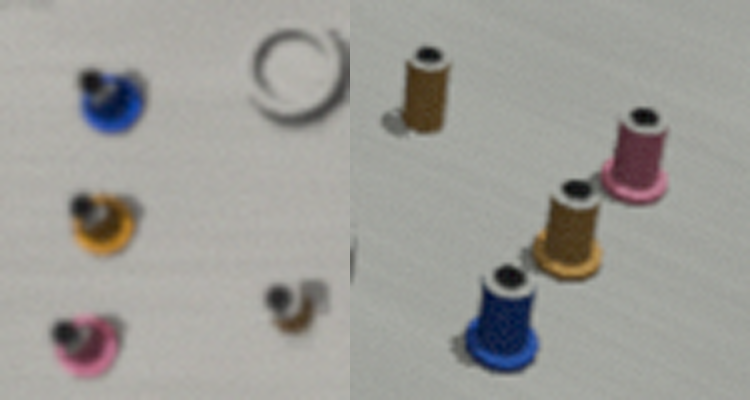

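The crops confirm the choice. The flanged bronze bush is at (103,222) in the left panel and has an orange-bronze flange. The sorter's knob is at (442,400) in the crop, the plate top edges run (240,295)-(605,350) and (270,125)-(635,180), and the dish is on the right, at -y.

```bash
cat > fit.py <<'E'
from h import *
from scipy.optimize import least_squares
c=lambda x,y:(270+x/6-.4,85+y/6-.4)
i=viewer.camera_info('top');K=i["intrinsics"];W=np.linalg.inv(i["extrinsics"])
def pr(P): 
    q=K@(W[:3,:3]@P+W[:3,3]);return q[:2]/q[2]
# local pts: plates z unknown h
obs=[((-.0385,.075,'h'),(240,295)),((-.0385,-.075,'h'),(605,350)),((.0385,.075,'h'),(270,125)),((.0385,-.075,'h'),(635,180)),
 ((.046,.046,.195),(362,80)),((.046,-.046,.195),(572,112))]
def f(p,full=0):
    x,y,s,h,a=p;r=[]
    for L,o in obs+[((-.085,.11*np.sin(a),.11+.11*np.cos(a)),(442,400))]:
        L=[h if k=='h' else k for k in L]
        w=np.array([x+np.cos(s)*L[0]-np.sin(s)*L[1],y+np.sin(s)*L[0]+np.cos(s)*L[1],L[2]])
        r+=list(pr(w)-c(*o))
    return np.array(r)
s=least_squares(f,[.6,-.1,-.15,.15,0]);print(s.x.round(4));print(f(s.x).reshape(-1,2).round(1))
x,y,t=s.x[:3]
for sg in(1,-1):print('y=%d'%(95*sg),x+np.sin(t)*.095*-sg,y+np.cos(t)*.095*sg)
print('dish right rim, bottom',ray('top',*c(735,390),.036),ray('top',*c(605,512),.036))
# bush: flange centre and top bore in c2 left: scale 5
g=lambda u,v:(155+u/5-.4,135+v/5-.4)
print('bush',ray('top',*g(103,224),.004),ray('top',*g(82,208),.045))
k=lambda u,v:('scene',330+(u-350)/4-.4,250+v/4-.4)
print('bush scene',ray(*k(568,256),.006),ray(*k(577,190),.045))
for n,p in(('pink',(86,345)),('blue',(112,102)),('plain',(293,318))):print(n,ray('top',*g(*p),.003))
E
python3 fit.py
```

```text
[ 0.5739 -0.1053 -0.1668  0.1594 -0.0535]
[[-0.4  0.7]
 [ 0.9  1.4]
 [-0.5 -0.9]
 [ 0.1 -0.5]
 [-2.1 -0.6]
 [ 1.9  0.1]
 [ 0.1 -0.4]]
y=95 0.5897108217962868 -0.011664224487335395
y=-95 0.5581646980320965 -0.19902708653703402
dish right rim, bottom [ 0.5483 -0.2547  0.036 ] [ 0.4922 -0.1945  0.036 ]
bush [0.4744 0.3343 0.004 ] [0.4736 0.3345 0.045 ]
bush scene [0.4788 0.3368 0.006 ] [0.4744 0.3347 0.045 ]
pink [0.4073 0.3408 0.003 ]
blue [0.5439 0.3326 0.003 ]
plain [0.4221 0.2286 0.003 ]
```

The sorter is at (0.574, -0.105) with yaw -0.167, and both dish rim checks agree with that. The bush is at (0.4745, 0.334). Next I raise the arm with the gripper shut and go to the +y side of the lever.

>>> carry_out(rows=[[0, 0, -0.06, 0, 0, 0], [-0.03, 0.03, -0.1, 0, 0, 0.1], [-0.07, 0.07, -0.13, 0, 0, 0.25], [-0.11, 0.11, -0.13, 0, 0, 0.4], [-0.15, 0.15, -0.13, 0, 0, 0.536], [-0.19, 0.19, -0.13, 0, 0, 0.536], [-0.23, 0.23, -0.13, 0, 0, 0.536], [-0.27, 0.27, -0.13, 0, 0, 0.536]], grip=-1)

```text
clock: 1.1
tool_pos: [0.3981, -0.2786, 0.3564]
orientation: [180.0, 0.0, 170.4]
force: [1.5, -0.4, 1.3]
opening: 0.0129
gripper_force: 0.0
```

```bash
cat > go.py <<'E'
import sys
from h import *
# target either local 'L' sorter or world 'W': x y z yaw
m,x,y,z,yaw=sys.argv[1],*map(float,sys.argv[2:])
S=np.array([.574,-.105]);s=-.167
if m=='L': x,y=S+np.array([[np.cos(s),-np.sin(s)],[np.sin(s),np.cos(s)]])@[x,y]
o=telemetry.get_obs();r=R.from_euler('xyz',o["orientation"],degrees=True)
t=R.from_euler('xyz',[180,0,yaw],degrees=True)
print('target',round(x,4),round(y,4),z,'shift',r.inv().apply(np.array([x,y,z])-o["tool_pos"]).round(4),'rot',(r.inv()*t).as_rotvec().round(3))
print('now',o["clock"],o["tool_pos"].round(4),o["orientation"].round(1),o["force"].round(1),o["joint_pos"].round(0),round(o["opening"],4))
E
python3 go.py L -.085 .045 .36 170.4
```

```text
target 0.4977 -0.0465 0.36 shift [-0.0596  0.2455 -0.0035] rot [0. 0. 0.]
now 1.1 [ 0.3981 -0.2786  0.3564] [180.    0.  170.4] [ 1.5 -0.4  1.3] [-12.  -1.  -9.  -0. -82. -88.] 0.0129
```

>>> carry_out(rows=[[-0.015, 0.06, 0, 0, 0, 0], [-0.03, 0.12, 0, 0, 0, 0], [-0.045, 0.18, 0, 0, 0, 0], [-0.06, 0.24, 0, 0, 0, 0], [-0.06, 0.246, 0.03, 0, 0, 0], [-0.06, 0.246, 0.06, 0, 0, 0], [-0.06, 0.246, 0.06, 0, 0, 0], [-0.06, 0.246, 0.06, 0, 0, 0]])

```text
clock: 2.1
tool_pos: [0.4984, -0.0481, 0.2977]
orientation: [-180.0, 0.1, 170.4]
force: [0.1, 0.3, 0.1]
opening: 0.0004
gripper_force: 0.0
```

```bash
python3 go.py L -.085 .045 .18 170.4; python3 -c "
from h import *
a=save('wrist','w1');b=save('scene','s1')[100:300,100:300];cv2.imwrite('pics/w1b.png',np.hstack([cv2.resize(a,(440,330)),cv2.resize(b,(330,330))]))"
```

```text
target 0.4977 -0.0465 0.18 shift [0.0011 0.0015 0.1177] rot [-0.     0.001  0.   ]
now 2.1 [ 0.4984 -0.0481  0.2977] [-1.800e+02  1.000e-01  1.704e+02] [0.1 0.3 0.1] [  17.    1.  -14.    0.  -74. -117.] 0.0004
```

View pics/w1b.png

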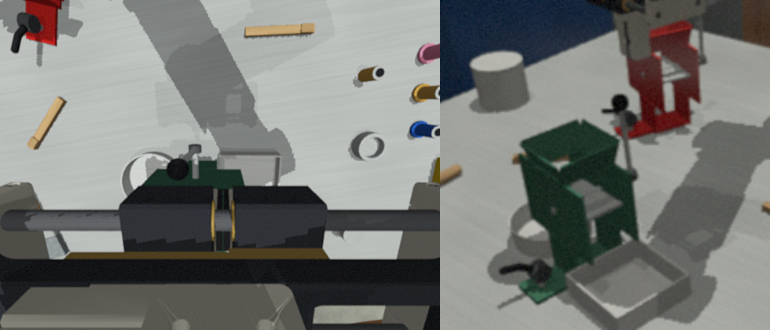

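The wrist view shows the knob at about (226,214) in full-size pixels, left of the fingers, with the lever still upright and the dish beyond it. I check its position from this view.

```bash
python3 -c "
from h import *
k=ray('wrist',178*560/440,168*420/330,.22);print(k)
s=-.167;print(np.array([[np.cos(s),np.sin(s)],[-np.sin(s),np.cos(s)]])@(k[:2]-[.574,-.105]))"
```

```text
[ 0.4883 -0.095   0.22  ]
[-0.08616998 -0.00438459]
```

>>> carry_out(rows=[[0.001, 0.001, 0.05, 0, 0, 0], [0.001, 0.001, 0.09, 0, 0, 0], [0.001, 0.001, 0.115, 0, 0, 0], [0.001, -0.015, 0.115, 0, 0, 0], [0.001, -0.03, 0.115, 0, 0, 0], [0.001, -0.045, 0.117, 0, 0, 0], [0.001, -0.06, 0.119, 0, 0, 0], [0.001, -0.06, 0.119, 0, 0, 0]])

```text
clock: 3.2
tool_pos: [0.487, -0.1082, 0.178]
orientation: [-180.0, 0.0, 170.3]
force: [-0.3, 0.0, 0.2]
opening: 0.0007
gripper_force: 0.0
```

```bash
python3 go.py L -.085 -.055 .175 170.4
```

```text
target 0.481 -0.1451 0.175 shift [-0.0004 -0.0373  0.003 ] rot [-0.     0.001 -0.001]
now 3.2 [ 0.487  -0.1082  0.178 ] [-180.     0.   170.3] [-0.3  0.   0.2] [  10.    6.  -25.    0.  -59. -110.] 0.0007
```

>>> carry_out(rows=[[0, -0.008, 0.001, 0, 0, 0], [0, -0.016, 0.002, 0, 0, 0], [0, -0.023, 0.003, 0, 0, 0], [0, -0.028, 0.003, 0, 0, 0]])

```text
clock: 3.7
tool_pos: [0.4822, -0.1348, 0.1745]
orientation: [-180.0, -0.0, 170.4]
force: [0.5, 2.8, 0.6]
opening: 0.0007
gripper_force: 1.2
```

```bash
python3 go.py L -.085 -.055 .175 170.4; python3 -c "
from h import *
a=save('wrist','w2');b=save('scene','s2')[130:280,110:260];cv2.imwrite('pics/w2b.png',np.hstack([cv2.resize(a,(400,300)),cv2.resize(b,(300,300))]))"
```

```text
target 0.481 -0.1451 0.175 shift [-0.0006 -0.0103 -0.0005] rot [-0. -0.  0.]
now 3.7 [ 0.4822 -0.1348  0.1745] [-180.    -0.   170.4] [0.5 2.8 0.6] [   7.    7.  -25.    0.  -58. -106.] 0.0007
```

View pics/w2b.png

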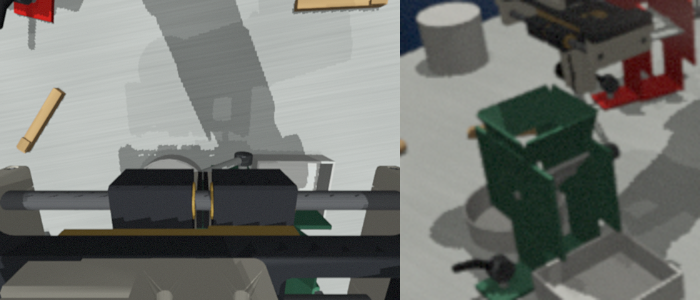

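The force of 2.8 N along +y shows the lever is being pushed. In the scene panel the knob is at (608,83), against the finger. I keep pushing to the stop.

>>> carry_out(rows=[[0, -0.005, 0, 0, 0, 0], [0, -0.01, 0, 0, 0, 0], [0, -0.012, 0, 0, 0, 0]])

```text
clock: 4.18
tool_pos: [0.4804, -0.1455, 0.1738]
orientation: [179.9, 0.0, 170.4]
force: [3.5, 10.5, -7.5]
opening: 0.0004
gripper_force: 5.0
```

```bash
python3 go.py L -.085 -.055 .175 170.4
```

```text
target 0.481 -0.1451 0.175 shift [-0.0006  0.0005 -0.0012] rot [ 0.002  0.    -0.   ]
now 4.175 [ 0.4804 -0.1455  0.1738] [179.9   0.  170.4] [ 3.5 10.5 -7.5] [   6.    7.  -25.   -0.  -58. -105.] 0.0004
```

>>> carry_out(rows=[[0, -0.001, 0, 0, 0, 0], [0, -0.001, 0, 0, 0, 0], [0, 0.015, 0, 0, 0, 0], [0, 0.03, -0.02, 0, 0, 0], [0, 0.04, -0.08, 0, 0, 0], [0, 0.08, -0.12, 0, 0, 0], [0, 0.14, -0.12, 0, 0, 0], [0, 0.2, -0.12, 0, 0, 0]], grip=-1)

```text
clock: 5.18
tool_pos: [0.5136, 0.0524, 0.2958]
orientation: [180.0, 0.1, 170.4]
force: [1.5, 0.2, -0.0]
opening: 0.0003
gripper_force: 0.0
```

```bash
python3 go.py W .4745 .334 .15 -180; python3 -c "
from h import *
a=save('top','t2')[85:175,270:400];b=save('scene','s3')[130:280,110:260];cv2.imwrite('pics/t2b.png',np.hstack([cv2.resize(a,(433,300)),cv2.resize(b,(300,300))]))"
```

```text
target 0.4745 0.334 0.15 shift [0.0859 0.271  0.1457] rot [-0.     0.002 -0.168]
now 5.175 [0.5136 0.0524 0.2958] [1.800e+02 1.000e-01 1.704e+02] [ 1.5  0.2 -0. ] [  28.    3.  -13.    0.  -74. -127.] 0.0003
```

View pics/t2b.png

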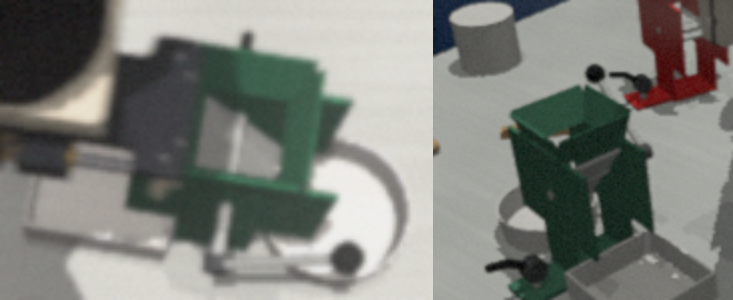

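The lever now leans to the dish side, with the knob at (347,258) in the crop. I work out its angle.

```bash
python3 -c "
from h import *
k=ray('top',270+347/3.333-.4,85+258/3.333-.4,.178);print(k)
s=-.167;print(np.array([[np.cos(s),np.sin(s)],[-np.sin(s),np.cos(s)]])@(k[:2]-[.574,-.105]))"
```

```text
[ 0.475  -0.1728  0.178 ]
[-0.08635266 -0.08331302]
```

The lever angle is about 0.86 rad, so it is set. Next the bush.

>>> carry_out(rows=[[0.02, 0.06, 0, 0, 0, -0.05], [0.04, 0.12, 0, 0, 0, -0.1], [0.06, 0.18, 0, 0, 0, -0.168], [0.078, 0.235, 0.03, 0, 0, -0.168], [0.086, 0.271, 0.07, 0, 0, -0.168], [0.086, 0.271, 0.12, 0, 0, -0.168], [0.086, 0.271, 0.145, 0, 0, -0.168], [0.086, 0.271, 0.145, 0, 0, -0.168]], grip=1)

```text
clock: 6.28
tool_pos: [0.473, 0.3312, 0.1477]
orientation: [-179.8, -0.1, -179.9]
force: [0.4, 0.3, 1.1]
opening: 0.0748
gripper_force: 0.0
```

```bash
python3 go.py W .4745 .334 .013 180; python3 -c "
from h import *
a=save('wrist','w3');cv2.imwrite('pics/w3b.png',a)
i=viewer.camera_info('wrist');o=telemetry.get_obs();T=np.eye(4);T[:3,:3]=R.from_euler('xyz',o['orientation'],degrees=True).as_matrix();T[:3,3]=o['tool_pos']
q=i['intrinsics']@(np.linalg.inv(T@i['tool_from_camera'])@[.4745,.334,.045,1])[:3];print(q/q[2])"
```

```text
target 0.4745 0.334 0.013 shift [-0.0019  0.0033  0.1347] rot [-0.004 -0.002  0.001]
now 6.275 [0.473  0.3312 0.1477] [-1.798e+02 -1.000e-01 -1.799e+02] [0.4 0.3 1.1] [  54.   15.  -18.    0.  -57. -144.] 0.0748
[286.29051834 209.03520186   1.        ]
```

View pics/w3b.png

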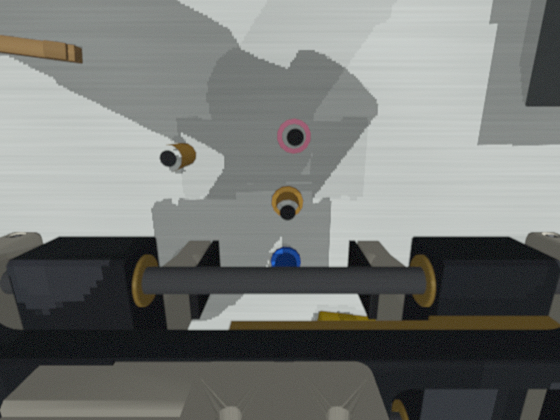

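The flanged bush's bore is at (288,211), against a prediction of (286,209), so it is within about 1 mm. It sits between pink at (294,136) and blue at (285,260). I descend and grip.

>>> carry_out(rows=[[-0.003, 0.004, 0.03, -0.003, -0.002, 0], [-0.003, 0.004, 0.07, -0.003, -0.002, 0], [-0.003, 0.004, 0.11, -0.003, -0.002, 0], [-0.003, 0.004, 0.134, -0.003, -0.002, 0], [-0.003, 0.004, 0.134, -0.003, -0.002, 0], [-0.003, 0.004, 0.134, -0.003, -0.002, 0]], grip=1)

```text
clock: 7.08
tool_pos: [0.478, 0.3375, 0.0176]
orientation: [179.7, 0.2, -179.9]
force: [-0.3, 0.8, -0.5]
opening: 0.0877
gripper_force: 0.0
```

>>> carry_out(rows=[[0, 0, 0, 0, 0, 0], [0, 0, 0, 0, 0, 0], [0, 0, 0, 0, 0, 0], [0, 0, 0, 0, 0, 0], [0, 0, 0, 0, 0, 0], [0, 0, 0, 0, 0, 0], [0, 0, 0, 0, 0, 0], [0, 0, 0, 0, 0, 0]], grip=-1)

```text
clock: 8.07
tool_pos: [0.4768, 0.3363, 0.0155]
orientation: [179.8, 0.1, -180.0]
force: [0.7, -0.4, -0.4]
opening: 0.0233
gripper_force: 30.0
```

>>> carry_out(rows=[[0, 0, -0.04, 0, 0, 0], [0, 0, -0.09, 0, 0, 0], [0, 0, -0.14, 0, 0, 0], [0, -0.02, -0.19, 0, 0, 0], [-0.01, -0.05, -0.24, 0, 0, 0.05], [-0.03, -0.09, -0.27, 0, 0, 0.1], [-0.04, -0.14, -0.285, 0, 0, 0.168], [-0.05, -0.19, -0.285, 0, 0, 0.168]])

```text
clock: 9.07
tool_pos: [0.527, 0.1445, 0.3016]
orientation: [179.7, 0.2, 170.4]
force: [0.2, -0.3, -1.2]
opening: 0.0235
gripper_force: 30.0
```

```bash
python3 go.py L 0 0 .30 170.4
```

```text
target 0.574 -0.105 0.3 shift [-0.0879 -0.2382  0.0006] rot [ 0.005  0.003 -0.   ]
now 9.075 [0.527  0.1445 0.3016] [179.7   0.2 170.4] [ 0.2 -0.3 -1.2] [  36.    6.   -9.   -0.  -75. -135.] 0.0235
```

>>> carry_out(rows=[[-0.02, -0.05, 0, 0, 0, 0], [-0.04, -0.1, 0, 0, 0, 0], [-0.055, -0.15, 0, 0, 0, 0], [-0.075, -0.2, 0, 0, 0, 0], [-0.088, -0.238, 0, 0.003, 0.002, 0], [-0.088, -0.238, 0.02, 0.003, 0.002, 0], [-0.088, -0.238, 0.04, 0.003, 0.002, 0], [-0.088, -0.238, 0.04, 0.003, 0.002, 0]])

```text
clock: 10.07
tool_pos: [0.5726, -0.1037, 0.2577]
orientation: [-180.0, -0.2, 170.4]
force: [-0.8, -0.0, -0.2]
opening: 0.0235
gripper_force: 30.0
```

```bash
python3 go.py L 0 0 .21 170.4; python3 -c "
from h import *
a=save('wrist','w4');b=save('scene','s4')[100:280,90:270];cv2.imwrite('pics/w4b.png',np.hstack([cv2.resize(a,(400,300)),cv2.resize(b,(400,400))[50:350]]))"
```

```text
target 0.574 -0.105 0.21 shift [-0.0018 -0.0011  0.0477] rot [-0.    -0.004 -0.   ]
now 10.075 [ 0.5726 -0.1037  0.2577] [-180.    -0.2  170.4] [-0.8 -0.  -0.2] [   9.   11.   -8.   -0.  -71. -109.] 0.0235
```

View pics/w4b.png

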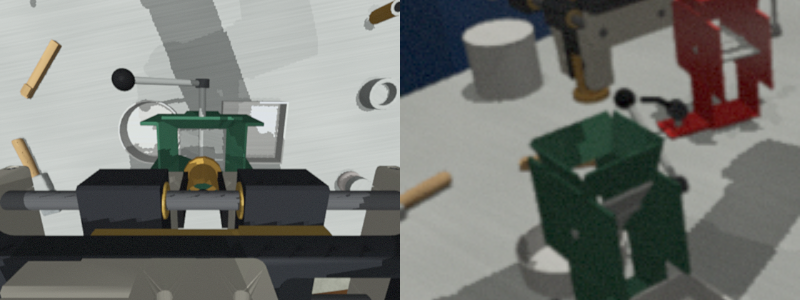

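The bush is held flange down over the funnel: it is at x≈203 in the wrist panel and the funnel centre is at ≈204. The lever still leans to the dish side, with its knob at (123,80). I lower and release.

>>> carry_out(rows=[[-0.001, -0.001, 0.02, 0, -0.003, 0], [-0.002, -0.001, 0.04, 0, -0.003, 0], [-0.002, -0.001, 0.046, 0, -0.003, 0], [-0.002, -0.001, 0.046, 0, -0.003, 0]])

```text
clock: 10.68
tool_pos: [0.5758, -0.1047, 0.2141]
orientation: [180.0, 0.2, 170.4]
force: [0.4, -0.2, -0.4]
opening: 0.0231
gripper_force: 30.0
```

>>> carry_out(rows=[[0, 0, 0, 0, 0, 0], [0, 0, 0, 0, 0, 0], [0, 0, 0, 0, 0, 0], [0, 0, 0, 0, 0, 0], [0, 0, 0, 0, 0, 0], [0, 0, -0.04, 0, 0, 0], [0, 0, -0.09, 0, 0, 0], [0, 0, -0.14, 0, 0, 0]], grip=1)

```text
clock: 11.68
tool_pos: [0.5749, -0.1049, 0.3549]
orientation: [180.0, 0.1, 170.4]
force: [1.1, 0.4, -0.1]
opening: 0.0869
gripper_force: 0.0
```

>>> carry_out(rows=[[0, 0.06, 0, 0, 0, 0], [0, 0.12, 0, 0, 0, 0], [0, 0.18, 0, 0, 0, 0], [0, 0.24, 0, 0, 0, 0], [0, 0.3, 0, 0, 0, 0], [0, 0.3, 0, 0, 0, 0], [0, 0.3, 0, 0, 0, 0]])

```text
clock: 12.55
tool_pos: [0.625, 0.1912, 0.3531]
orientation: [-180.0, 0.1, 170.5]
force: [-0.4, -0.8, 1.2]
opening: 0.0878
gripper_force: 0.0
```

```bash
python3 go.py L 0 0 .21 170.4; python3 -c "
from h import *
a=save('top','t5')[85:175,270:400];b=save('scene','s5')[130:310,110:290];cv2.imwrite('pics/t5b.png',np.hstack([cv2.resize(a,(433,300)),cv2.resize(b,(300,300))]))"
```

```text
target 0.574 -0.105 0.21 shift [ 0.0015 -0.3005  0.1432] rot [-0.     0.002  0.001]
now 12.55 [0.625  0.1912 0.3531] [-1.800e+02  1.000e-01  1.705e+02] [-0.4 -0.8  1.2] [  34.   16.   10.    0.  -84. -134.] 0.0878
```

View pics/t5b.png

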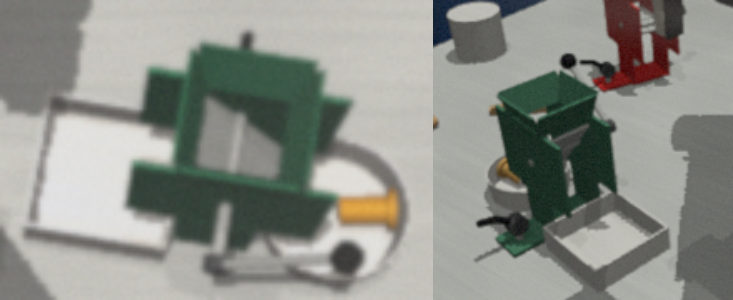

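The bush lies on its side in the dish, flange at (390,207) in the crop, with the lever still over. I check how far it is from the dish centre and whether it is at rest.

>>> carry_out(rows=[[0, 0, 0, 0, 0, 0], [0, 0, 0, 0, 0, 0], [0, 0, 0, 0, 0, 0], [0, 0, 0, 0, 0, 0], [0, 0, 0, 0, 0, 0], [0, 0, 0, 0, 0, 0], [0, 0, 0, 0, 0, 0], [0, 0, 0, 0, 0, 0]])

```text
clock: 13.65
tool_pos: [0.6251, 0.191, 0.3535]
orientation: [180.0, 0.1, 170.4]
force: [-0.1, 0.5, -0.3]
opening: 0.0878
gripper_force: 0.0
```

```bash
python3 -c "
from h import *
a=save('top','t6');b=cv2.imread('pics/t5.png')
def m(im):
    h=cv2.cvtColor(im,cv2.COLOR_BGR2HSV);q=(h[...,1]>130)&(h[...,0]<28)&(h[...,0]>8);q[:85]=q[175:]=0;q[:,:340]=q[:,400:]=0
    v,u=np.nonzero(q);return u.min(),u.max(),v.min(),v.max(),u.mean().round(2),v.mean().round(2),len(u)
print(m(b),m(a))
x,y,t=.574,-.105,-.167;d=np.array([x+np.sin(t)*.095,y-np.cos(t)*.095])
for z in(.017,.03):
  p=ray('top',270+400/3.333-.4,85+207/3.333-.4,z);e=ray('top',270+338/3.333-.4,85+210/3.333-.4,z);print(p,e,np.linalg.norm(p[:2]-d),np.linalg.norm(p-e))
print('dish rim right/bottom',d, ray('top',270+735/6-.4,85+390/6-.4,.036)+[0,.06,0],ray('top',270+605/6-.4,85+512/6-.4,.036)+[.06,0,0])
cv2.imwrite('pics/t6b.png',cv2.resize(a[120:175,340:400],(600,550),interpolation=2))"
```

```text
(np.int64(372), np.int64(388), np.int64(142), np.int64(152), np.float64(380.79), np.float64(147.39), 113) (np.int64(372), np.int64(388), np.int64(142), np.int64(152), np.float64(380.69), np.float64(147.39), 113)
[ 0.5624 -0.2533  0.017 ] [ 0.5599 -0.2024  0.017 ] 0.05478222628742484 0.05096135790969471
[ 0.5583 -0.2499  0.03  ] [ 0.5559 -0.1996  0.03  ] 0.051221733058619726 0.05035722391077572
dish rim right/bottom [ 0.55820864 -0.19867835] [ 0.5483 -0.1947  0.036 ] [ 0.5522 -0.1945  0.036 ]
```

View pics/t6b.png

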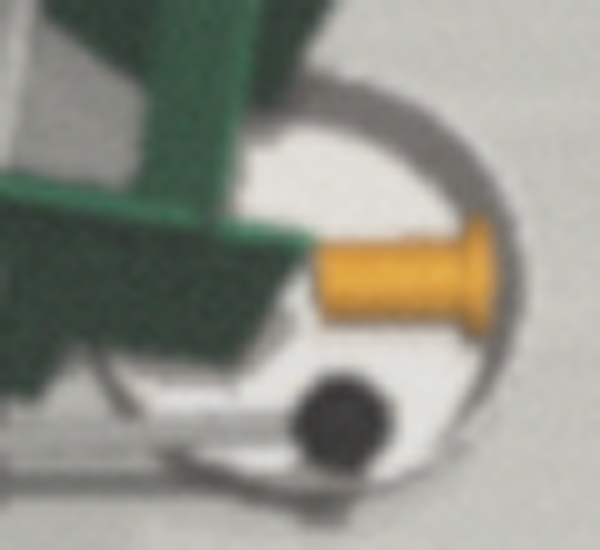

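The bush is at rest, since the two pictures match. It lies flat in the dish with its flange face inside the wall, which puts its centre about 54 mm or less from the dish centre. The lever is over and the robot is clear, so I hand in.

```bash
python3 -c "
from h import *
print(workorder.close_job())"
```

```text
the job is handed in; nothing more can be done
None
```

I swung the green sorter's lever over to the dish side (about 0.86 rad) and dropped the flanged bronze bush through the funnel; it lay at rest in the round dish, by geometry about 54 mm or less from its centre against the 57 mm limit, and I handed the job in at about 14 s (no verdict was returned).

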